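Release the vial rack from its cooled dock and hold it up level

ROBOT

A 6-joint arm with a two-finger parallel gripper is mounted at the origin on the work surface. World frame = base frame: x ahead of the robot, y to its left, z up, the work surface at z = 0. Lengths are in m, angles in degrees, forces in N, time in s.
With the tool pointing down it reaches from about 0.3 to 0.75 m from the base axis. Payload 8.5 kg.
Tool frame: the origin (TCP) lies on the centre line of the jaws, within the pads' length; the fingertips stand 19 mm ahead of it and the grasp point (between the pads) is the TCP (env.nose_length is the distance from the TCP to the fingertips, in m); z points along the fingers, y is the direction in which the jaws open and shut (so a half turn about z gives the same grasp; the last joint's range is limited). The gripper opens to 88 mm and grips with 3 to 60 N. Pads are 18 mm wide; open, the fingers measure 123 mm over their backs; the gripper's body (75 mm by 187 mm) begins 45 mm behind the grasp point.
Start: joints at [-75.476, 21.807, 74.336, -0, 83.858, -12.336], TCP at [0.248, -0.491, 0.258] pointing down, gripper open.
Joint ranges: [-178.18, 178.18], [-50.72, 133.34], [12.68, 142.11], [-81.47, 261.47], [9.98, 163.14], [-165.26, 165.26]. Speed limits (degrees/s): [136.94, 136.94, 180, 180, 180, 180].

INTERFACE

Orientations are given as a 3x3 rotation matrix whose columns are the frame's x, y, z axes.
In Python, from plant import env gives the robot as it stands.
- The arm moves only by the tool step_arm, never from a script. Its arguments are lists of equal length, an entry for each row: "linear": the shift along the tool's x, y, z in mm, a list of three; "turn": the turn about the tool's z in rad. A call has exactly 5 rows; each row is the pose to reach, as a shift and turn from the pose commanded when the call began, along the tool's axes at that moment; what a row does not reach only later rows make up. A row lasts 1/12 s, in which the tool goes at most 41.7 mm and 7.16 degrees, less where a joint would pass 70% of its speed; a pose out of reach is approached as far as the arm can. A call with a gripper value outside its range is refused whole. "gripper" is the opening in per cent of the stroke, from 0 (shut) to 100 (fully open), set as the call begins (left out, the last holds). The fingers move at their own pace and stop on an object; "grip_force" is the grip in N (left out, the last holds). Time passes only in rows, so rows that repeat a pose let the fingers close, or fill a call up. It gives the time, the measured TCP pose, the force and the opening at its end, in the units of the state.
- env.observe(): the state, without advancing time (a new reading comes with each control period).
- env.get_image(name): name is "scene" or "top"; returns a dict with "frame" (480x640x3 uint8, blue, green, red), "mtx" (3x3 intrinsics, pixels), "world_from_camera" (4x4, takes a point from camera to world coordinates). Camera axes: x right, y up, looking along -z (the intrinsics and any distortion apply to the point x, -y, -z); pixel columns grow to the right and rows downward; lengths in m; the calibration is good to about 2 mm. A picture is of the moment at which its call begins. There is no depth.
- env.job_done(): hands the job in, once; it reports no verdict.
The state is a dict: "time": time; "joint_positions": joint angles; "joint_vel": joint speeds; "joint_efforts": joint torques, N m; "position": TCP position; "tcp_rot": TCP orientation; "wrist_force": force on the tool from outside, world axes, zero at the start; "wrist_torque": the same for the moment, N m; "finger_gap": opening from 0.0 (shut) to 1.0 (fully open).
Only numpy, scipy, OpenCV 4.12 (cv2) and the standard library are available. Lean on these libraries where they do the work, as an engineer would, in place of code of your own. Each camera call takes 0.05 s, during which the arm holds its last target. There are 200 camera calls.

TASK

The vial rack is locked in its cooled dock: press the dock's red release pedal all the way down to its stop so that the rack pops up, then let the pedal come back up. Take the rack by its white handle bar and lift it straight up, level all the way and with every vial staying in its socket, until it is a good 10 cm above the dock's nest. Finish while still holding it there, level and still over the nest, so that I can wipe the nest dry; leave everything else on the bench where it stands.

Things in the scene. Friction and masses are not known exactly. Their poses are not given: they have to be found in the camera images.
- dock: Cooled rack dock: fixed white housing 210 x 210 mm, deck 70 mm above the bench. Origin on the bench under its centre, which is also the nest's centre; x points from the pedal side (front, towards the robot) to the back, z up. Grey guide walls 14 mm high round the nest hold the blue vial rack; the red pedal sticks out in front. Its place and yaw vary.
- pedal_pad (a point): Centre of the top of the red ribbed pedal pad, 60 mm (dock x) by 66 mm (dock y), 8 mm thick. At rest it is at dock x = -0.140 (housing front: -0.105), 68 mm above the bench. The point moves with the pedal: at the stop it is 39 mm above the bench and 3 mm farther forward, tilted 0.3 rad, front edge lowest.
- pedal (a joint): Spring pedal: 0 at rest (up), 0.30 rad at its stop; pivot along dock y, at dock x = -0.046, 45 mm up. Mid-pad it takes 2 to 3 N at first, about 6 N at the stop; the pad sinks 28 mm. It springs back when let go. Its steel hook holds the rack's front lip: past 0.2 rad it is clear, and a sprung plate raises the rack 12 mm within 0.5 s; the rack stays up when the pedal is let go.
- rack_grip (a point): Centre of the rack's white handle bar: 12 mm thick (rack x), 134 mm long (y), 22 mm high, a post at each end. It is 92 mm above the rack's underside, over its centre; 164 mm above the bench while locked, 176 mm popped up. Axes are the rack's: y along the bar, z up; in the nest they match the dock's.
- rack: Blue vial rack: block 76 x 140 x 30 mm, two rows of four sockets 24 mm deep, open below the bar. Origin at the centre of its underside, axes as the handle's. With five vials 0.3 to 0.46 kg, centre of mass under the bar's middle. Vial caps end 51 mm above its underside, 30 mm below the bar's lower edge. Locked, its underside is 72 mm above the bench.
- vial1_mid (a point): Middle of a capped glass vial, 15 mm across and 45 mm tall, standing in a socket of the rack; z along the vial. It stands 63.5 mm below the handle bar's centre, 22 mm to the rack's -x and 45 mm to its -y side.
- vial2_mid (a point): Middle of a capped glass vial, 15 mm across and 45 mm tall, standing in a socket of the rack; z along the vial. It stands 63.5 mm below the handle bar's centre, 22 mm to the rack's -x and 15 mm to its +y side.
- vial3_mid (a point): Middle of a capped glass vial, 15 mm across and 45 mm tall, standing in a socket of the rack; z along the vial. It stands 63.5 mm below the handle bar's centre, 22 mm to the rack's -x and 45 mm to its +y side.
- vial4_mid (a point): Middle of a capped glass vial, 15 mm across and 45 mm tall, standing in a socket of the rack; z along the vial. It stands 63.5 mm below the handle bar's centre, 22 mm to the rack's +x and 15 mm to its -y side.
- vial5_mid (a point): Middle of a capped glass vial, 15 mm across and 45 mm tall, standing in a socket of the rack; z along the vial. It stands 63.5 mm below the handle bar's centre, 22 mm to the rack's +x and 15 mm to its +y side.
- spare_mid (a point): Bystander: middle of a spare vial (15 x 45 mm, black cap) that stands loose on the dock's deck beside the nest, on its +y side. Leave it.
- bottle_clear: Bystander: clear 250 ml bottle with blue cap, 70 mm across, 140 mm tall; origin under its centre.
- bottle_amber: Bystander: amber 250 ml bottle with blue cap, 70 mm across, 140 mm tall; origin under its centre.
- spray: Bystander: white spray bottle with trigger head, 82 mm across, 228 mm tall; origin under its centre.
- beaker: Bystander: glass beaker, 68 mm across, 90 mm tall; origin under its centre.
- jar: Bystander: jar with white cap, 60 mm across, 75 mm tall; origin under its centre.

How it is judged (in metres and radians):
On the way, in this order (a step that is already met when the one before it is completed fails the run):
1. the release pedal is pressed down to its stop (value of joint pedal above 0.27 rad), for 0.1 s.
2. the pedal is let go and the rack stands popped up in its nest (value of joint pedal below 0.06 rad and z of rack_grip in the frame of dock above 0.172 m), for 0.1 s.
3. the rack hangs in the fingers clear of the nest (z of rack_grip in the frame of dock above 0.215 m and contact force between rack and the fingers above 1 N and contact force between rack and dock below 0.1 N), for 0.3 s.
At the end, for the whole second after the job is handed in: Held by the fingers only, underside 80 mm or more above where it sat, centred over the nest within 50 mm, level within 0.1 rad, still (under 20 mm/s, 0.1 rad/s), clear of the dock; pedal back up, all five vials upright in their sockets (z of rack_grip in the frame of dock above 0.244 m and horizontal distance between rack_grip and dock below 0.05 m and angle between rack_grip's own z axis and vertical below 0.1 rad and linear speed of rack below 0.02 m/s and angular speed of rack below 0.1 rad/s and contact force between rack and the fingers above 1 N and contact force between rack and dock below 0.1 N and value of joint pedal below 0.06 rad and z of vial1_mid in the frame of rack_grip between -0.075 and -0.05 m and angle between each of vial1_mid, vial2_mid, vial3_mid, vial4_mid, vial5_mid's own z axis and vertical below 0.3 rad and z of vial2_mid in the frame of rack_grip between -0.075 and -0.05 m and z of vial3_mid in the frame of rack_grip between -0.075 and -0.05 m and z of vial4_mid in the frame of rack_grip between -0.075 and -0.05 m and z of vial5_mid in the frame of rack_grip between -0.075 and -0.05 m); the arm keeps its last pose, push and grip.
It fails at once if the rack is tipped more than 0.25 rad (angle between rack_grip's own z axis and vertical above 0.25 rad).
It fails at once if a vial leaves its socket (z of any of vial1_mid, vial2_mid, vial3_mid, vial4_mid, vial5_mid in the frame of rack_grip above -0.048 m or distance between any of vial1_mid, vial2_mid, vial3_mid, vial4_mid, vial5_mid and rack_grip above 0.095 m).
It fails at once if a bystander is pushed more than 30 mm or tipped over (distance of any of bottle_clear, bottle_amber, spray, beaker, jar, spare_mid from where it was at the start of the episode above 0.03 m or angle between any of bottle_clear, bottle_amber, spray, beaker, jar, spare_mid's own z axis and vertical above 0.4 rad).
It also fails if it takes over 48 s, if anything falls off the work surface, if the arm or the gripper's body presses on something with over 40 N, if the wrist force passes 120 N, or if a joint passes its speed limit or range.

## Working session

There is one attempt and no reset: what is moved stays moved. The work goes in short steps, Python scripts to look and compute and a tool call to move; the robot and the scene stay as the last step left them, time stands still between calls to the robot, and variables do not carry over. Pictures are saved under pics/ and viewed, about 8 in all and at most 12, crops included, and the job is handed in when it is done.

Besides the shell and the picture viewer there is one more tool, called after ">>>" as name([rows], argument=value, ...), one row to a line, values as JSON. step_arm: Moves the arm, as the interface text tells. Its arguments: {"type":"object","properties":{"linear":{"type":"array"},"turn":{"type":"array"},"gripper":{"type":"number"},"grip_force":{"type":"number"}},"required":["linear","turn"]}

```bash
mkdir -p pics; cat > h.py <<'E'
from plant import env
import cv2, numpy as np
def snap(n,f):
    d=env.get_image(n); cv2.imwrite('pics/'+f,d['frame']); np.savez('pics/'+f[:-4],m=d['mtx'],w=d['world_from_camera']); return d
def ray(f,px):
    z=np.load('pics/'+f+'.npz'); K,W=z['m'],z['w']
    p=np.linalg.inv(K)@[px[0],px[1],1]; d=W[:3,:3]@[p[0],-p[1],-p[2]]
    return W[:3,3],d
def at_z(f,px,z):
    o,d=ray(f,px); return o+d*(z-o[2])/d[2]
def proj(f,P):
    z=np.load('pics/'+f+'.npz'); K,W=z['m'],z['w']
    c=W[:3,:3].T@(np.asarray(P)-W[:3,3]); u=K@[c[0],-c[1],-c[2]]; return u[:2]/u[2]
E
python3 - <<'E'
from h import *
a=snap('top','t1.png');b=snap('scene','s1.png')
print(a['world_from_camera'].round(3),b['world_from_camera'].round(3),a['mtx'])
o=env.observe();print({k:np.round(v,3) for k,v in o.items()})
E
```

```text
[[-2.800e-02  9.930e-01 -1.180e-01  3.980e-01]
 [-1.000e+00 -2.800e-02  4.000e-03 -3.000e-03]
 [ 1.000e-03  1.180e-01  9.930e-01  1.122e+00]
 [ 0.000e+00  0.000e+00  0.000e+00  1.000e+00]] [[-0.871 -0.391  0.297  0.883]
 [ 0.491 -0.687  0.536  0.627]
 [-0.005  0.613  0.79   1.044]
 [ 0.     0.     0.     1.   ]] [[472.20450286   0.         311.41708475]
 [  0.         472.20450286 238.57606364]
 [  0.           0.           1.        ]]
{'time': np.float64(0.1), 'joint_positions': array([-75.477,  21.835,  74.377,  -0.   ,  83.859, -12.335]), 'joint_vel': array([ 0.091, -0.121, -0.207,  0.03 ,  0.075, -0.085]), 'joint_efforts': array([ 6.0000e-03, -4.3864e+01, -2.2492e+01,  7.2000e-02,  3.4000e-02,
       -0.0000e+00]), 'position': array([ 0.248, -0.49 ,  0.257]), 'tcp_rot': array([[ 0.892,  0.452, -0.   ],
       [ 0.452, -0.892,  0.001],
       [ 0.   , -0.001, -1.   ]]), 'wrist_force': array([-0.036,  0.146, -0.207]), 'wrist_torque': array([ 0.024,  0.004, -0.02 ]), 'finger_gap': np.float64(0.998)}
```

View pics/t1.png

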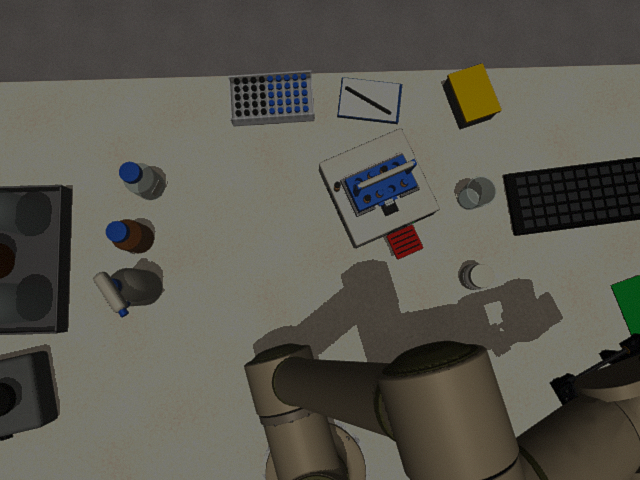

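View pics/s1.png

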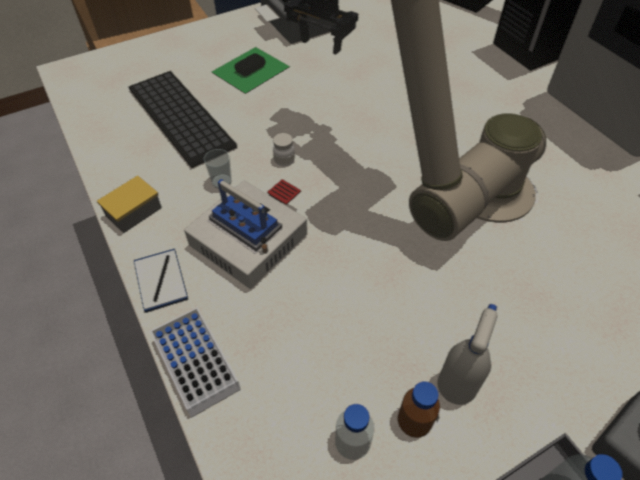

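The dock is at about (378,187) in the top picture, with the pedal at (404,241), the handle bar from (360,187) to (413,164), the spare vial at (337,187), the beaker at (470,193) and the jar at (470,275). I'll enlarge the dock area in both pictures.

```bash
python3 - <<'E'
from h import *
a=cv2.imread('pics/t1.png')[120:265,310:500];b=cv2.imread('pics/s1.png')[160:290,175:315]
f=lambda i,s:cv2.convertScaleAbs(cv2.resize(i,None,fx=s,fy=s,interpolation=cv2.INTER_CUBIC),alpha=1.5)
cv2.imwrite('pics/t1c.png',f(a,4));cv2.imwrite('pics/s1c.png',f(b,4))
E
```

```text
(no output)
```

View pics/t1c.png

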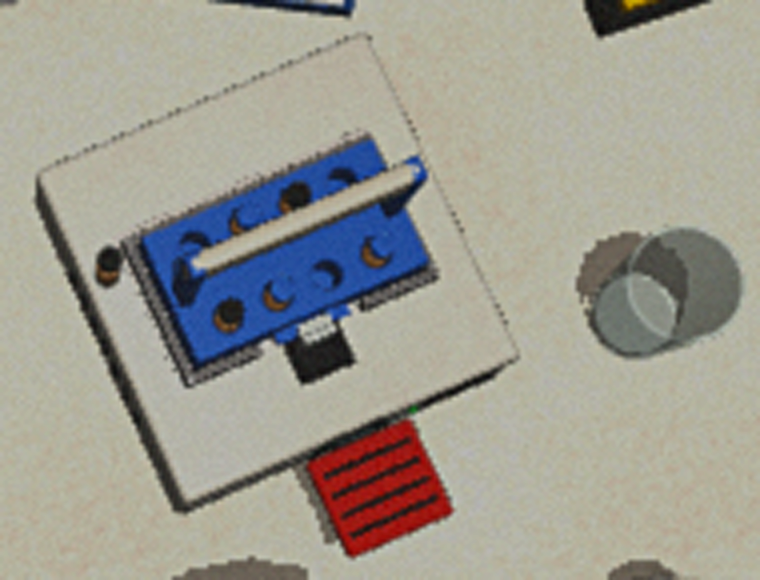

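View pics/s1c.png

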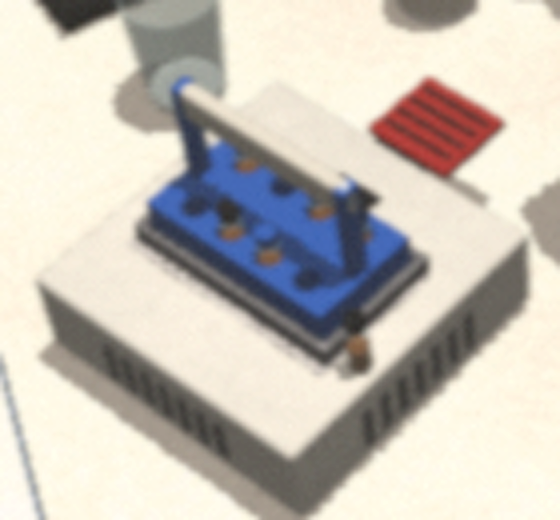

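```bash
cat > fit.py <<'E'
from h import *
from scipy.optimize import least_squares
T=[((40,175),(.105,.105,.07)),((368,35),(.105,-.105,.07)),((517,357),(-.105,-.105,.07)),((182,510),(-.105,.105,.07)),((353,556),(-.17,.033,.068)),((452,511),(-.17,-.033,.068)),
((425,165),(0,-.067,.175)),((194,262),(0,.067,.175))]
S=[((40,285),(.105,-.105,.07)),((295,458),(.105,.105,.07)),((527,243),(-.105,.105,.07)),((275,82),(-.105,-.105,.07)),((505,125),(-.17,.033,.068)),((430,78),(-.17,-.033,.068))]
def res(p,which):
    c,s=np.cos(p[2]),np.sin(p[2]);r=[]
    for f,L,o in (('t1',T,(310,120)),('s1',S,(175,160))):
        if f not in which: continue
        for u,q in L:
            P=[p[0]+c*q[0]-s*q[1],p[1]+s*q[0]+c*q[1],q[2]]
            r+=list(proj(f,P)-(np.add(u,.5)/4-.5+o))
    return np.array(r)
for w in (['t1'],['s1'],['t1','s1']):
    r=least_squares(res,[.5,-.1,.4],args=(w,),loss='soft_l1');print(w,r.x.round(4),res(r.x,w).reshape(-1,2).round(1).tolist())
p=r.x;c,s=np.cos(p[2]),np.sin(p[2])
for n,x in (('pad',-.140),('press',-.15),('grip',0)):print(n,p[0]+c*x,p[1]+s*x)
print('jar',at_z('t1',(468,275),.075),'beaker',at_z('t1',(473,193),.09))
E
python3 fit.py
```

```text
['t1'] [ 0.6398 -0.1642  0.3825] [[-1.4, -1.3], [-0.0, -1.6], [1.8, 0.1], [0.7, -1.2], [-0.8, 1.1], [1.2, 0.6], [0.1, 0.1], [-1.5, 1.3]]
['s1'] [ 0.6432 -0.16    0.3902] [[-1.9, -0.1], [-0.4, 2.2], [1.3, -1.3], [0.3, 0.2], [0.8, -0.4], [-0.4, -0.2]]
['t1', 's1'] [ 0.6408 -0.1634  0.3845] [[-1.8, -1.5], [-0.5, -2.1], [1.4, -0.5], [0.5, -1.6], [-1.0, 0.6], [0.9, 0.1], [-0.3, -0.4], [-1.9, 0.9], [-1.4, -1.7], [-0.4, 0.7], [1.5, -2.4], [0.9, -1.0], [1.2, -1.4], [0.2, -1.2]]
pad 0.5110542529420111 -0.21588793656103006
press 0.5017845786471019 -0.21963935475503338
grip 0.6408296930707403 -0.1633680818449837
jar [ 0.43102304 -0.35092276  0.075     ] beaker [ 0.61209752 -0.36934544  0.09      ]
```

>>> step_arm([
  [35, -12, 0],
  [70, -25, 0],
  [105, -38, 0],
  [140, -50, 0],
  [175, -63, 0],
], turn=[0, 0, 0, 0, 0], gripper=0, grip_force=30)

```text
time: 0.52
position: [0.377, -0.3539, 0.2575]
tcp_rot: [[0.892, 0.451, -0.0], [0.451, -0.892, 0.001], [-0.0, -0.001, -1.0]]
wrist_force: [0.2, -0.1, 0.0]
finger_gap: 0.645
```

>>> step_arm([
  [35, -12, 10],
  [70, -25, 30],
  [105, -38, 60],
  [140, -50, 90],
  [174, -63, 110],
], turn=[0.017, 0.034, 0.051, 0.068, 0.085])

```text
time: 0.93
position: [0.496, -0.227, 0.1525]
tcp_rot: [[0.928, 0.373, -0.001], [0.373, -0.928, 0.001], [-0.001, -0.001, -1.0]]
wrist_force: [1.4, -1.2, 0.8]
finger_gap: 0.27
```

>>> step_arm([
  [0, 0, 0],
  [0, 0, 0],
  [0, 0, 0],
  [0, 0, 0],
  [0, 0, 0],
], turn=[0, 0, 0, 0, 0])

```text
time: 1.35
position: [0.4953, -0.2296, 0.1551]
tcp_rot: [[0.928, 0.373, 0.001], [0.373, -0.928, -0.001], [0.001, 0.002, -1.0]]
wrist_force: [-0.5, 0.1, -0.1]
finger_gap: 0.003
```

>>> step_arm([
  [4, 0, 20],
  [8, 0, 40],
  [11, 0, 60],
  [11, 0, 60],
  [11, 0, 60],
], turn=[0, 0, 0, 0, 0])

```text
time: 1.77
position: [0.5054, -0.225, 0.0945]
tcp_rot: [[0.928, 0.374, -0.001], [0.374, -0.928, 0.0], [-0.0, -0.001, -1.0]]
wrist_force: [0.8, 0.2, -0.2]
finger_gap: 0.005
```

```bash
python3 - <<'E'
from h import *
snap('scene','s2.png');snap('top','t2.png')
a=cv2.imread('pics/t2.png')[120:270,310:460];b=cv2.imread('pics/s2.png')[130:280,180:330]
cv2.imwrite('pics/c2.png',cv2.convertScaleAbs(np.hstack([cv2.resize(i,(400,400),interpolation=2) for i in (a,b)]),alpha=1.4))
E
```

```text
(no output)
```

View pics/c2.png

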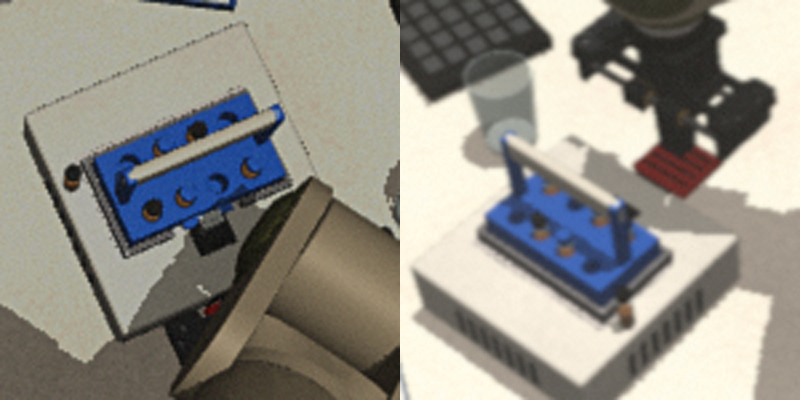

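The closed fingers, at (675,150) in the right half, stand just over the pad at (680,170). Now I'll press.

>>> step_arm([
  [0, -3, 7],
  [0, -6, 13],
  [0, -6, 19],
  [0, -6, 25],
  [0, -6, 30],
], turn=[0, 0, 0, 0, 0])

```text
time: 2.28
position: [0.5031, -0.219, 0.0638]
tcp_rot: [[0.927, 0.375, -0.001], [0.375, -0.927, -0.0], [-0.001, -0.0, -1.0]]
wrist_force: [-4.6, -3.0, 4.8]
finger_gap: 0.005
```

>>> step_arm([
  [0, 0, 3],
  [0, 0, 6],
  [0, 0, 8],
  [0, 0, 8],
  [0, 0, 8],
], turn=[0, 0, 0, 0, 0])

```text
time: 2.7
position: [0.5033, -0.2191, 0.0581]
tcp_rot: [[0.927, 0.375, 0.0], [0.375, -0.927, -0.001], [-0.0, 0.001, -1.0]]
wrist_force: [-10.7, 0.3, 25.0]
finger_gap: 0.009
```

Wrist force jumped from 5 N to 25 N with the fingers halted, so the pedal is at its stop. I'll hold briefly, then let it up.

>>> step_arm([
  [0, 0, 0],
  [0, 0, 0],
  [0, 0, 0],
  [0, 0, -5],
  [0, 0, -10],
], turn=[0, 0, 0, 0, 0])

```text
time: 3.12
position: [0.5031, -0.219, 0.0665]
tcp_rot: [[0.927, 0.375, -0.001], [0.375, -0.927, -0.0], [-0.001, 0.0, -1.0]]
wrist_force: [-4.2, -3.8, 4.4]
finger_gap: 0.0
```

>>> step_arm([
  [0, 0, -10],
  [0, 0, -20],
  [0, 0, -40],
  [0, 0, -65],
  [0, 0, -95],
], turn=[0, 0, 0, 0, 0])

```text
time: 3.53
position: [0.503, -0.2179, 0.1614]
tcp_rot: [[0.927, 0.375, -0.003], [0.375, -0.927, 0.003], [-0.001, -0.003, -1.0]]
wrist_force: [-0.4, 0.3, -0.1]
finger_gap: 0.003
```

>>> step_arm([
  [0, 0, -40],
  [0, 0, -80],
  [0, 0, -110],
  [0, 0, -110],
  [0, 0, -110],
], turn=[0, 0, 0, 0, 0], gripper=100)

```text
time: 3.95
position: [0.5038, -0.2185, 0.2724]
tcp_rot: [[0.927, 0.375, 0.002], [0.375, -0.927, -0.001], [0.002, 0.002, -1.0]]
wrist_force: [0.4, -0.8, -1.0]
finger_gap: 0.356
```

```bash
python3 - <<'E'
from h import *
snap('scene','s3.png');snap('top','t3.png')
a=cv2.imread('pics/t3.png')[120:270,310:460];b=cv2.imread('pics/s3.png')[130:280,180:330]
cv2.imwrite('pics/c3.png',cv2.convertScaleAbs(np.hstack([cv2.resize(i,(400,400),interpolation=2) for i in (a,b)]),alpha=1.4))
print(env.observe()['position'])
E
```

```text
[ 0.50317044 -0.21823337  0.26988757]
```

View pics/c3.png

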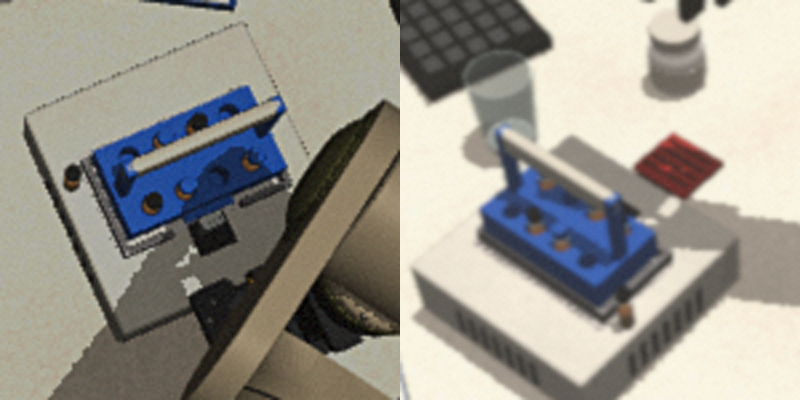

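The rack has popped up and the pedal is back up (pad at (680,165), right half). The bar ends are at (133,164) and (280,108) in the left half, and (501,133) and (613,192) in the right half.

```bash
python3 - <<'E'
from h import *
k=150/400
f=lambda p,o:(np.add(p,.5)*k-.5+o)
for z in (.176,.187):
  A=[at_z('t3',f(p,(310,120)),z)[:2] for p in ((133,164),(280,108))]
  B=[at_z('s3',f((p[0]-400,p[1]),(180,130)),z)[:2] for p in ((613,192),(501,133))]
  for n,X in(('t',A),('s',B)):
    d=X[0]-X[1];print(z,n,np.mean(X,0).round(4),np.linalg.norm(d).round(3),np.degrees(np.arctan2(-d[0],d[1])).round(1))
E
```

```text
0.176 t [ 0.6458 -0.166 ] 0.122 19.6
0.176 s [ 0.6422 -0.1739] 0.121 26.4
0.187 t [ 0.643  -0.1641] 0.121 19.6
0.187 s [ 0.6452 -0.1637] 0.12 26.4
```

>>> step_arm([
  [30, 0, 0],
  [60, 1, 0],
  [90, 1, 0],
  [120, 2, 0],
  [150, 2, 0],
], turn=[-0.1, -0.2, -0.3, -0.4, -0.5])

```text
time: 4.47
position: [0.6443, -0.1636, 0.2689]
tcp_rot: [[0.63, 0.776, -0.004], [0.776, -0.63, 0.002], [-0.001, -0.004, -1.0]]
wrist_force: [0.7, -0.5, 1.2]
finger_gap: 0.828
```

>>> step_arm([
  [0, 0, 0],
  [0, 0, 0],
  [0, 0, 0],
  [0, 0, 0],
  [0, 0, 0],
], turn=[-0.11, -0.22, -0.33, -0.44, -0.55])

```text
time: 4.88
position: [0.6431, -0.1642, 0.2688]
tcp_rot: [[0.131, 0.991, -0.004], [0.991, -0.131, 0.002], [0.002, -0.004, -1.0]]
wrist_force: [0.7, 0.1, 0.1]
finger_gap: 1.001
```

>>> step_arm([
  [0, 0, 0],
  [0, 0, 0],
  [0, 0, 0],
  [0, 0, 0],
  [0, 0, 0],
], turn=[-0.11, -0.22, -0.33, -0.44, -0.526])

```text
time: 5.3
position: [0.6431, -0.1642, 0.2689]
tcp_rot: [[-0.384, 0.923, -0.004], [0.923, 0.385, 0.002], [0.003, -0.003, -1.0]]
wrist_force: [0.5, 0.3, 0.0]
finger_gap: 1.003
```

>>> step_arm([
  [0, 0, 0],
  [0, 0, 0],
  [0, 0, 0],
  [0, 0, 0],
  [0, 0, 0],
], turn=[0, 0, 0, 0, 0])

```text
time: 5.72
position: [0.6434, -0.1645, 0.2709]
tcp_rot: [[-0.378, 0.926, -0.0], [0.926, 0.378, 0.0], [0.0, -0.0, -1.0]]
wrist_force: [1.5, -0.1, -0.0]
finger_gap: 1.0
```

>>> step_arm([
  [0, 0, 20],
  [0, 0, 45],
  [0, 0, 70],
  [0, 0, 88],
  [0, 0, 95],
], turn=[0, 0, 0, 0, 0])

```text
time: 6.13
position: [0.6425, -0.1641, 0.1733]
tcp_rot: [[-0.378, 0.926, -0.004], [0.926, 0.379, 0.002], [0.003, -0.003, -1.0]]
wrist_force: [0.7, -0.4, 1.2]
finger_gap: 0.996
```

>>> step_arm([
  [0, 0, 0],
  [0, 0, 0],
  [0, 0, 0],
  [0, 0, 0],
  [0, 0, 0],
], turn=[0, 0, 0, 0, 0], gripper=25, grip_force=10)

```text
time: 6.55
position: [0.6437, -0.1646, 0.1774]
tcp_rot: [[-0.379, 0.925, 0.002], [0.925, 0.379, -0.001], [-0.001, 0.001, -1.0]]
wrist_force: [-0.4, 0.2, 0.2]
finger_gap: 0.646
```

>>> step_arm([
  [0, 0, 0],
  [0, 0, 0],
  [0, 0, 0],
  [0, 0, 0],
  [0, 0, 0],
], turn=[0, 0, 0, 0, 0])

```text
time: 6.97
position: [0.6434, -0.1645, 0.1763]
tcp_rot: [[-0.379, 0.925, 0.0], [0.925, 0.379, 0.0], [0.0, 0.0, -1.0]]
wrist_force: [0.1, -0.5, 0.3]
finger_gap: 0.271
```

```bash
python3 - <<'E'
from h import *
snap('scene','s4.png');print({k:np.round(v,3) for k,v in env.observe().items()})
b=cv2.imread('pics/s4.png')[130:280,180:330]
cv2.imwrite('pics/c4.png',cv2.convertScaleAbs(cv2.resize(b,(600,600),interpolation=2),alpha=1.4))
E
```

```text
{'time': np.float64(7.017), 'joint_positions': array([-2.4532e+01,  3.6778e+01,  6.1594e+01,  2.0000e-03,  8.1631e+01,
       -4.6819e+01]), 'joint_vel': array([ 0.037, -0.013, -0.024, -0.017,  0.144, -0.013]), 'joint_efforts': array([ 2.0000e-03, -5.6429e+01, -2.2067e+01,  4.1000e-02,  6.7000e-02,
        0.0000e+00]), 'position': array([ 0.643, -0.164,  0.176]), 'tcp_rot': array([[-0.379,  0.925, -0.   ],
       [ 0.925,  0.379,  0.   ],
       [ 0.   , -0.   , -1.   ]]), 'wrist_force': array([ 0.132,  0.04 , -0.358]), 'wrist_torque': array([-0.007, -0.092,  0.011]), 'finger_gap': np.float64(0.256)}
```

View pics/c4.png

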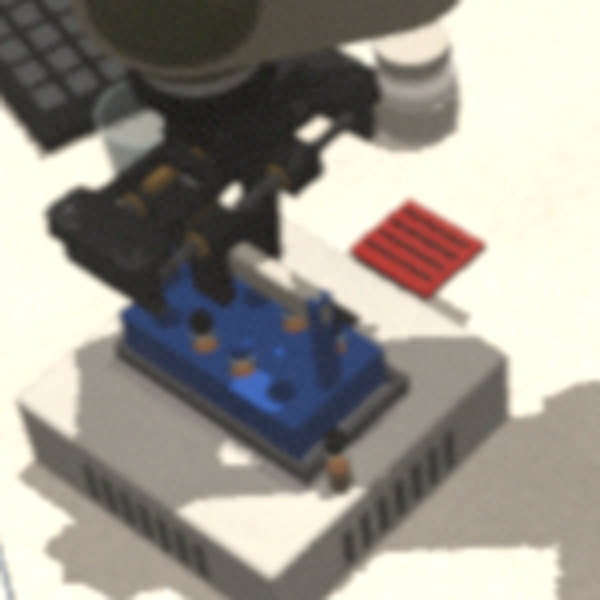

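The fingers straddle the bar near its middle, at about (225,270). The pedal is up and the spare vial is untouched. I'll close.

>>> step_arm([
  [0, 0, 0],
  [0, 0, 0],
  [0, 0, 0],
  [0, 0, 0],
  [0, 0, 0],
], turn=[0, 0, 0, 0, 0], gripper=0, grip_force=10)

```text
time: 7.43
position: [0.6437, -0.1644, 0.1764]
tcp_rot: [[-0.379, 0.925, 0.001], [0.925, 0.379, 0.0], [-0.0, 0.001, -1.0]]
wrist_force: [2.8, 1.6, 0.3]
finger_gap: 0.135
```

>>> step_arm([
  [0, 0, 0],
  [0, 0, 0],
  [0, 0, 0],
  [0, 0, 0],
  [0, 0, 0],
], turn=[0, 0, 0, 0, 0], gripper=0, grip_force=40)

```text
time: 7.85
position: [0.6436, -0.1644, 0.1765]
tcp_rot: [[-0.379, 0.925, 0.001], [0.925, 0.379, -0.0], [-0.0, 0.001, -1.0]]
wrist_force: [3.6, 2.2, 1.3]
finger_gap: 0.129
```

>>> step_arm([
  [0, 0, -1],
  [0, 0, -3],
  [0, 0, -5],
  [0, 0, -7],
  [0, 0, -9],
], turn=[0, 0, 0, 0, 0])

```text
time: 8.27
position: [0.643, -0.1646, 0.1851]
tcp_rot: [[-0.379, 0.925, -0.001], [0.925, 0.379, 0.0], [0.001, -0.001, -1.0]]
wrist_force: [-0.4, 0.7, -4.3]
finger_gap: 0.13
```

```bash
python3 -c "
from h import *
o=env.observe();print([np.round(o[k],3) for k in ('position','wrist_force','wrist_torque','finger_gap')])"
```

```text
[array([ 0.643, -0.165,  0.185]), array([-0.376,  0.701, -4.287]), array([-0.05 , -0.167, -0.067]), np.float64(0.13)]
```

The gap of 0.13 matches the 12 mm bar, and the load of 4.3 N is the rack's weight. I'll lift smoothly.

>>> step_arm([
  [0, 0, -4],
  [0, 0, -9],
  [0, 0, -14],
  [0, 0, -20],
  [0, 0, -26],
], turn=[0, 0, 0, 0, 0])

```text
time: 8.68
position: [0.6434, -0.1645, 0.212]
tcp_rot: [[-0.379, 0.925, 0.0], [0.925, 0.379, -0.0], [-0.0, 0.0, -1.0]]
wrist_force: [-0.4, 0.4, -3.7]
finger_gap: 0.129
```

>>> step_arm([
  [0, 0, -6],
  [0, 0, -12],
  [0, 0, -18],
  [0, 0, -24],
  [0, 0, -30],
], turn=[0, 0, 0, 0, 0])

```text
time: 9.1
position: [0.6434, -0.1645, 0.2419]
tcp_rot: [[-0.379, 0.925, 0.0], [0.925, 0.379, -0.0], [-0.0, 0.0, -1.0]]
wrist_force: [-0.1, 0.3, -4.7]
finger_gap: 0.13
```

>>> step_arm([
  [0, 0, -6],
  [0, 0, -12],
  [0, 0, -18],
  [0, 0, -24],
  [0, 0, -30],
], turn=[0, 0, 0, 0, 0])

```text
time: 9.52
position: [0.6434, -0.1645, 0.2718]
tcp_rot: [[-0.379, 0.925, -0.0], [0.925, 0.379, 0.0], [0.0, -0.0, -1.0]]
wrist_force: [-0.5, -0.0, -3.6]
finger_gap: 0.13
```

>>> step_arm([
  [0, 0, -6],
  [0, 0, -11],
  [0, 0, -15],
  [0, 0, -18],
  [0, 0, -20],
], turn=[0, 0, 0, 0, 0])

```text
time: 9.93
position: [0.6434, -0.1645, 0.2916]
tcp_rot: [[-0.379, 0.925, 0.0], [0.925, 0.379, -0.0], [-0.0, 0.0, -1.0]]
wrist_force: [-1.1, 0.2, -3.5]
finger_gap: 0.132
```

>>> step_arm([
  [0, 0, 0],
  [0, 0, 0],
  [0, 0, 0],
  [0, 0, 0],
  [0, 0, 0],
], turn=[0, 0, 0, 0, 0])

```text
time: 10.35
position: [0.6434, -0.1645, 0.2911]
tcp_rot: [[-0.379, 0.925, -0.0], [0.925, 0.379, 0.0], [0.0, -0.0, -1.0]]
wrist_force: [0.1, 0.0, -3.8]
finger_gap: 0.129
```

```bash
python3 - <<'E'
from h import *
snap('scene','s5.png');print({k:np.round(v,3) for k,v in env.observe().items() if k!='joint_efforts'})
b=cv2.imread('pics/s5.png')[110:290,150:330]
cv2.imwrite('pics/c5.png',cv2.convertScaleAbs(cv2.resize(b,(600,600),interpolation=2),alpha=1.4))
E
```

```text
{'time': np.float64(10.4), 'joint_positions': array([-2.4532e+01,  3.3026e+01,  4.9779e+01,  2.0000e-03,  9.7215e+01,
       -4.6819e+01]), 'joint_vel': array([ 0.065, -0.005, -0.113,  0.018, -0.038,  0.057]), 'position': array([ 0.643, -0.164,  0.291]), 'tcp_rot': array([[-0.379,  0.925, -0.   ],
       [ 0.925,  0.379,  0.   ],
       [ 0.   , -0.   , -1.   ]]), 'wrist_force': array([ 0.613, -0.227, -4.156]), 'wrist_torque': array([-0.024, -0.082,  0.035]), 'finger_gap': np.float64(0.13)}
```

View pics/c5.png

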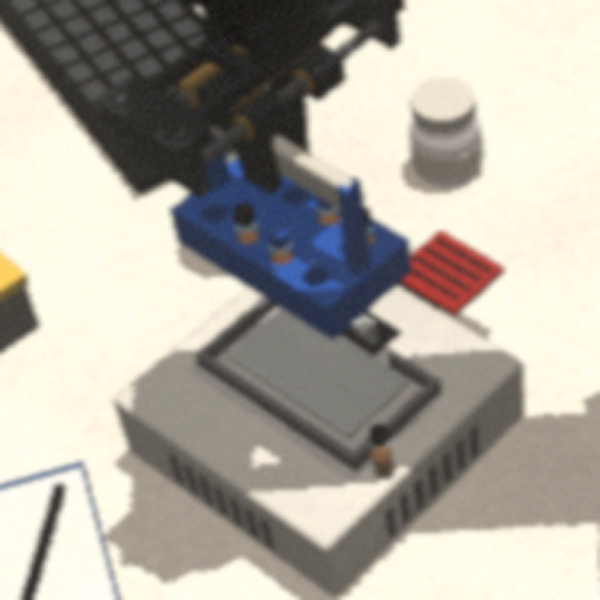

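The rack hangs level over the empty nest: its lower edge runs (172,225) to (330,330), parallel to the nest edge (200,360) to (360,465). The vials I can see are seated, and the pedal is up.

```bash
python3 -c "
from h import *
print(env.job_done())"
```

```text
the job is handed in; nothing more can be done
None
```

The rack is off the dock and held level and still over the nest, about 12 cm above where it sat. I've handed the job in at about 10 s of the 48 s; the hand-in gives no verdict.

- **Pedal:** I pressed it until the fingers stopped and the force jumped from 5 N to 25 N, then let it come back up. The pictures afterwards showed the rack popped up and the pedal at rest.
- **Grasp and lift:** I gripped the handle bar near its middle with 40 N and lifted straight up. The finger gap of 0.13 matches the 12 mm bar, and the load stayed around 4 N throughout.
- **Last checks:** The bar is at about z = 0.29 m and within a few millimetres of the nest centre. The rack's edge looks parallel to the nest's, and the vials I could see are seated. The spare vial and the jar stand where they were.
- **Not checked or disagreeing:** The gripper hid some of the vials in the last picture, which also didn't show the beaker or the other bottles. The dock-position estimates from the two cameras differed by about 4 mm, well within what the grasp could absorb.

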